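# Release and push off a terminal cover

## Robot

A 6-joint arm with a two-finger parallel gripper is mounted at the origin on the work surface. World frame = base frame: x ahead of the robot, y to its left, z up, the work surface at z = 0. Lengths are in m, angles in rad, forces in N, time in s.
With the tool pointing down it reaches from about 0.25 to 0.775 m from the base axis. Payload 4 kg.
Tool frame: the origin (TCP) lies midway between the tips of the shut fingers; the grasp point (between the pads) lies 19 mm behind it; y points along the fingers, x is the direction in which the jaws open and shut, and the axes are right-handed (so a half turn about y gives the same grasp; the last joint's range is limited). The gripper opens to 94 mm and grips with 3 to 60 N. Pads are 16 mm wide; open, the fingers measure 119 mm over their backs; the gripper's body (75 mm by 177 mm) begins 78 mm behind the grasp point.
Start: joints at [-1.372, 0.087, 1.371, -0, 1.684, -0.103], TCP at [0.163, -0.525, 0.206] pointing down, gripper open.
Joint ranges: [-3.1, 3.1], [-0.76, 2.03], [0.27, 2.55], [-1.08, 4.22], [0.17, 2.65], [-2.57, 2.57]. Speed limits (rad/s): [2.79, 2.79, 3.14, 3.14, 3.14, 3.14].

## Interface

Orientations are given as [roll, pitch, yaw] about the fixed x, y, z axes, in that order (R = Rz(yaw) Ry(pitch) Rx(roll)).
In Python, from bench import robot gives the robot as it stands.
- The arm moves only by the shell command python3 -m creep 'ROWS'. ROWS is JSON, a list of rows, each a list of 7 numbers: the shift along the tool's x, y, z in mm, then the turn, a rotation vector about the tool's x, y, z in degrees, then the closure in counts, from 0 (fully open) to 255 (shut). A call has 1 to 5 rows; each row is the pose to reach, as a shift and turn from the pose commanded when the call began, along the tool's axes at that moment; what a row does not reach only later rows make up. A row lasts 1/8 s, in which the tool goes at most 62.5 mm and 10.7 degrees, less where a joint would pass 70% of its speed; a pose out of reach is approached as far as the arm can. A call with a gripper value outside its range is refused whole. The fingers move at their own pace and stop on an object; the grip force is fixed at half the most. Time passes only in rows, so rows that repeat a pose let the fingers close. It gives the time, the measured TCP pose, the force and the opening at its end, in the units of the state.
- robot.get_obs(): the state, without advancing time (a new reading comes with each control period).
- robot.snapshot(name): name is "scene" or "top" or "wrist"; returns a dict with "color" (384x512x3 uint8, blue, green, red), "fx", "fy", "cx", "cy" (pixels), "k1" (the pictures are not rectified: a ray, as slopes to the right and down, at radius r is drawn at 1 + k1 r^2 times it, then the intrinsics apply), "world_from_camera" (4x4, takes a point from camera to world coordinates); the wrist camera has in their place "mount" (4x4, takes a point from camera to tool coordinates, whose origin is the TCP and whose axes are the tool frame's). Camera axes: x right, y down, z forward; pixel columns grow to the right and rows downward; lengths in m; the calibration is good to about 2 mm. A picture is of the moment at which its call begins: read the wrist's pose just before it. There is no depth.
- robot.close_job(): hands the job in, once; it reports no verdict.
Trained networks look in the newest picture that a camera, given by its name, has taken for a name from the list of things; names that differ only in an ending like _2 or _b are one class to them, and where a whole thing is asked for, a point or a joint stands for the part that bears it (a point fixed in the world has none). Each returns a list of dicts, best first, with "p" (0 to 1); they miss things now and then, are a little off and sometimes report something else, mostly with a low value. They report only what shows in the picture. A call takes as long as a camera call. They do not tell look-alikes from the thing itself.
- robot.spot_in(name, camera): "point" ([x, y, z] in m, in world coordinates, good to about 4 mm: the middle of the surface that is visible of it).
- robot.landmark_of(name, camera): "point" ([x, y, z] in m, in world coordinates, good to about 4 mm: a listed point, or the origin of a listed thing).
The state is a dict: "time": time; "joint_positions": joint angles; "qvel": joint speeds; "joint_torque": joint torques, N m; "tool_pos": TCP position; "ee_rot": TCP orientation; "wrist_force": force on the tool from outside, world axes, zero at the start; "wrist_torque": the same for the moment, N m; "width": finger opening in m.
Only numpy, scipy, OpenCV 4.12 (cv2) and the standard library are available. Lean on these libraries where they do the work, as an engineer would, in place of code of your own. Each camera call takes 0.05 s, during which the arm holds its last target.

## Task

Open the terminal compartment of the power-supply unit that has the orange snap tab: press the orange tab in as far as it goes, then push the black cover forward over the tab until all of it is clear of its guide rails, and leave it lying flat on top of the same unit. Use the fingers only, do not lift the cover, and leave the unit with the green tab and the other things on the bench alone.

Things in the scene. Friction and masses are not known exactly. Their poses are not given: they have to be found in the camera images.
- unit_a: Power-supply unit with the orange snap tab: silver metal box 190 long (x) x 100 wide (y) x 45 high, fixed to the bench. Origin: centre of its underside, z up. In its rear half (-x) a black cover sits in a seat between guide rails; the cover comes out only towards +x, onto the bare flat top (45 mm above the bench), which runs on to x = +95 mm.
- rails_a (a point): Mid-point between the front (+x) ends of this unit's two grey guide rails, on top of them: x = -25, y = 0, z = 59 mm in the unit's frame. The rails run back to x = -88 mm, at y = +-25 to +-36 mm; their lips overhang the cover so it cannot be lifted out. A stop 54 mm high closes the rear end (x = -89.5 to -86.5 mm).
- cover_a: Loose black plastic terminal cover of the unit with the orange tab, about 60 g: plate 60 (x) x 56 (y), 5 mm thick, on 3 mm skids along its sides, with an upright white lug near its rear edge. Origin: centre of its underside; axes as the unit's. Seated: x = -55, y = 0, z = 45 mm in the unit's frame. It is clear of the rails when its origin passes x = +5 mm.
- cover_a_lug (a point): Centre of that cover's lug: a white upright wall 8 thick (x) x 40 wide (y), reaching 74 mm above the bench, 15 mm above the rails: the thing to push on. This point is 63.5 mm above the bench and 22 mm to -x of the cover's origin; the lug's rear face is 4 mm further to -x.
- tab_a_top (a point): Centre of the top face of the orange snap tab: a block 34 (x) x 28 (y) mm in a slot in the unit's top just in front (+x) of the cover. Out, its top is 54 mm above the bench and blocks the cover; this point is then at x = -5.5, y = 0 mm in the unit's frame, 19.5 mm in front of the cover's edge (plate top 53 mm above the bench).
- tab_a (a joint): How far the orange tab is pressed down, in m: 0 out (blocking), 0.010 fully in (1 mm below the unit's top); 0.009 is flush with the unit's top and already lets the cover pass. It is stiff (about 4 N all the way) and stays in where it is left.
- unit_b: Power-supply unit with the green snap tab: silver metal box 190 long (x) x 100 wide (y) x 45 high, fixed to the bench. Origin: centre of its underside, z up. In its rear half (-x) a black cover sits in a seat between guide rails; the cover comes out only towards +x, onto the bare flat top (45 mm above the bench), which runs on to x = +95 mm.
- rails_b (a point): Mid-point between the front (+x) ends of this unit's two grey guide rails, on top of them: x = -25, y = 0, z = 59 mm in the unit's frame. The rails run back to x = -88 mm, at y = +-25 to +-36 mm; their lips overhang the cover so it cannot be lifted out. A stop 54 mm high closes the rear end (x = -89.5 to -86.5 mm).
- cover_b: Loose black plastic terminal cover of the unit with the green tab, about 60 g: plate 60 (x) x 56 (y), 5 mm thick, on 3 mm skids along its sides, with an upright white lug near its rear edge. Origin: centre of its underside; axes as the unit's. Seated: x = -55, y = 0, z = 45 mm in the unit's frame. It is clear of the rails when its origin passes x = +5 mm.
- cover_b_lug (a point): Centre of that cover's lug: a white upright wall 8 thick (x) x 40 wide (y), reaching 74 mm above the bench, 15 mm above the rails: the thing to push on. This point is 63.5 mm above the bench and 22 mm to -x of the cover's origin; the lug's rear face is 4 mm further to -x.
- tab_b_top (a point): Centre of the top face of the green snap tab: a block 34 (x) x 28 (y) mm in a slot in the unit's top just in front (+x) of the cover. Out, its top is 54 mm above the bench and blocks the cover; this point is then at x = -5.5, y = 0 mm in the unit's frame, 19.5 mm in front of the cover's edge (plate top 53 mm above the bench).
- tab_b (a joint): How far the green tab is pressed down, in m: 0 out (blocking), 0.010 fully in (1 mm below the unit's top); 0.009 is flush with the unit's top and already lets the cover pass. It is stiff (about 4 N all the way) and stays in where it is left.
- multimeter: Orange handheld multimeter lying loose on the bench, 150 x 75 x 36 mm; origin at the centre of its underside. Leave alone.
- screwdriver: Red-handled screwdriver lying loose beyond the units; origin at its underside. Leave alone.
- spool: Loose metal spool of solder, 50 mm across, 40 mm high; origin at the centre of its underside. Leave alone.
- flux_bottle: Loose white bottle, 44 mm across, 110 mm high, beyond the units; origin at the centre of its underside. Leave alone.
- standoff: Loose upright brass standoff, 16 mm across, 30 mm high, between the robot and the units; origin at the centre of its underside. Leave alone.
Not all that is in view belongs to the job. What is shaped like the cover_b but turquoise or yellow is not meant.

How it is judged:
By the outcome, as a careful person would: the job done as asked, in the order asked, and still so for the second after the job is handed in, with the robot touching nothing.
It also fails if it takes over 38 s, if anything falls off the work surface, if the arm or the gripper's body presses on something with over 40 N, if the wrist force passes 120 N, or if a joint passes its speed limit or range.

## Working session

There is one attempt and no reset: what is moved stays moved. The work goes in short steps, Python scripts to look and compute and a shell command to move; the robot and the scene stay as the last step left them, time stands still between calls to the robot, and variables do not carry over. Pictures are saved under pics/ and viewed, and the job is handed in when it is done.

```bash
ls; mkdir -p pics
cat > h.py <<'E'
import numpy as np,cv2
from bench import robot
E
python3 - <<'E'
from h import *
o=robot.get_obs(); print({k:np.round(v,3).tolist() for k,v in o.items()})
for c in ("scene","top"):
    s=robot.snapshot(c); cv2.imwrite(f"pics/{c}0.png",s["color"])
    for n in ("tab_a_top","cover_a_lug","rails_a","unit_a","cover_a"):
        for d in robot.landmark_of(n,c): print(c,n,np.round(d["point"],3),round(d["p"],2))
print(robot.get_obs()["time"])
E
```

```text
pics
{'time': 0.0, 'joint_positions': [-1.372, 0.088, 1.372, -0.0, 1.684, -0.103], 'qvel': [-0.001, -0.002, -0.0, 0.001, 0.002, 0.002], 'joint_torque': [-0.0, -34.019, -30.243, 0.072, 0.033, -0.0], 'tool_pos': [0.163, -0.525, 0.204], 'ee_rot': [-1.571, 0.002, -1.269], 'wrist_force': [-0.385, 0.254, 0.739], 'wrist_torque': [0.045, 0.025, -0.015], 'width': 0.094}
scene tab_a_top [0.534 0.141 0.06 ] 0.62
scene tab_a_top [ 0.546 -0.153  0.054] 0.41
scene cover_a_lug [ 0.482 -0.151  0.063] 0.84
scene rails_a [ 0.532 -0.151  0.058] 0.93
scene rails_a [0.533 0.139 0.06 ] 0.77
scene unit_a [ 0.559 -0.151  0.002] 0.62
scene unit_a [ 0.554  0.132 -0.   ] 0.57
scene cover_a [ 0.374  0.161 -0.004] 0.64
scene cover_a [0.506 0.155 0.044] 0.57
scene cover_a [0.595 0.289 0.   ] 0.56
scene cover_a [ 0.504 -0.152  0.048] 0.53
top tab_a_top [ 0.554 -0.152  0.051] 0.39
top cover_a_lug [ 0.481 -0.146  0.064] 0.71
top rails_a [0.535 0.142 0.061] 0.93
top rails_a [ 0.532 -0.149  0.06 ] 0.58
top unit_a [0.556 0.132 0.002] 0.9
top unit_a [ 0.558 -0.152 -0.001] 0.7
top cover_a [ 0.598  0.294 -0.002] 0.8
top cover_a [0.372 0.166 0.002] 0.8
top cover_a [ 0.498 -0.152  0.044] 0.55
top cover_a [0.504 0.154 0.048] 0.55
0.6
```

View pics/scene0.png

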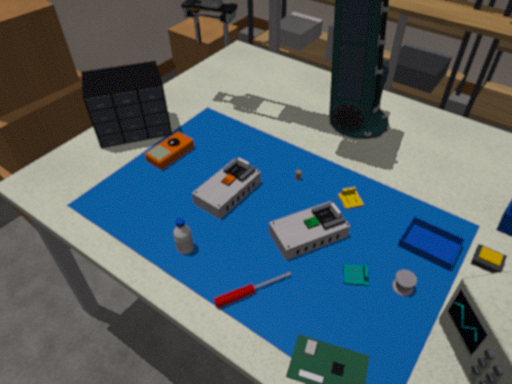

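View pics/top0.png

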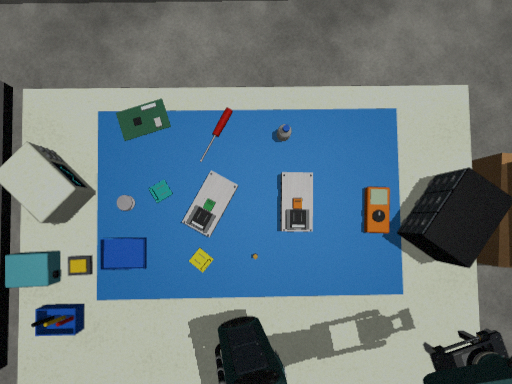

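The orange-tab unit (top picture around (297,201), scene around (230,185)) stands at about x 0.558, y -0.151, with yaw near 0. The green-tab unit is at (210,203) in the top picture. The nearby standoff, at (255,257), is low. I'm moving above the orange-tab unit to take a wrist view.

```bash
python3 -m creep '[[-28,-5,46,0,-10,0,255],[-56,-10,92,0,-20,0,255],[-84,-15,138,0,-30,0,255],[-112,-20,184,0,-40,0,255],[-140,-25,230,0,-50,0,255]]'
cat >> h.py <<'E'
from scipy.spatial.transform import Rotation as Ro
def T():
    o=robot.get_obs(); return np.array(o["tool_pos"]),Ro.from_euler("xyz",o["ee_rot"]).as_matrix()
def to(p,yaw=None):
    t,R=T(); print("shift mm",np.round(R.T@(np.array(p)-t)*1000,1))
    if yaw is not None:
        G=Ro.from_euler("xyz",[-np.pi/2,0,yaw]).as_matrix(); print("turn deg",np.round(np.degrees(Ro.from_matrix(R.T@G).as_rotvec()),2))
E
python3 - <<'E'
from h import *
print(T()[0],robot.get_obs()["ee_rot"]); to([.50,-.15,.25],0)
E
```

```text
time: 1.23
tool_pos: [0.3424, -0.3217, 0.2309]
ee_rot: [-1.571, -0.001, -0.391]
wrist_force: [1.3, -0.7, 0.3]
width: 0.0473
[ 0.34241078 -0.32174331  0.23090011] [-1.57119423e+00 -8.91689214e-04 -3.90916591e-01]
shift mm [ 80.3 -19.1 218.8]
turn deg [  0.03 -22.4    0.05]
```

```bash
python3 -m creep '[[18,-4,50,0,-6,0,255],[36,-8,100,0,-12,0,255],[54,-12,150,0,-18,0,255],[80,-19,219,0,-22.4,0,255],[80,-19,219,0,-22.4,0,255]]'
python3 - <<'E'
from h import *
t,R=T(); print(t,robot.get_obs()["ee_rot"])
s=robot.snapshot("wrist"); cv2.imwrite("pics/w1.png",s["color"]); print(np.round(s["mount"],3),s["fx"],s["cx"],s["k1"])
np.savez("w1.npz",t=t,R=R,m=s["mount"],f=[s["fx"],s["fy"],s["cx"],s["cy"],s["k1"]],c=s["color"])
for n in ("tab_a_top","cover_a_lug","rails_a","unit_a","cover_a"):
    for d in robot.landmark_of(n,"wrist"): print(n,np.round(d["point"],4),round(d["p"],2))
E
```

```text
time: 1.85
tool_pos: [0.5016, -0.1492, 0.2497]
ee_rot: [-1.57, -0.001, -0.0]
wrist_force: [-0.4, -1.0, -0.4]
width: 0.0009
[ 0.50161908 -0.1492454   0.24966988] [-1.57043141e+00 -6.84469027e-04 -3.31735363e-04]
[[ 1.    -0.002  0.    -0.001]
 [-0.001 -0.276  0.961 -0.179]
 [-0.001 -0.961 -0.276  0.08 ]
 [ 0.     0.     0.     1.   ]] 318.22112678038815 254.9325185149635 -0.07348464260002947
tab_a_top [ 0.5513 -0.1545  0.0534] 0.76
cover_a_lug [ 0.4785 -0.153   0.0644] 0.63
unit_a [ 0.5604 -0.1546  0.0026] 0.71
cover_a [ 0.5342 -0.1508  0.0578] 0.74
cover_a [ 0.5018 -0.1496  0.0436] 0.61
```

View pics/w1.png

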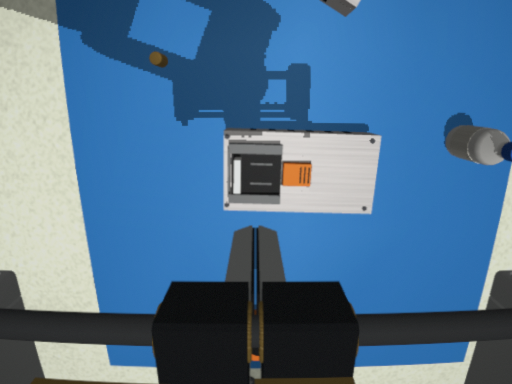

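The wrist view shows the unit with its top corners at about (224,131), (381,136), (372,214) and (223,212). The tab is at (296,174) and the lug at (237,172). I'll refine the pose from these pixels.

```bash
cat >> h.py <<'E'
def px2w(uv,z,d):
    fx,fy,cx,cy,k=d["f"]; uv=np.array(uv,float).reshape(-1,1,2)
    K=np.array([[fx,0,cx],[0,fy,cy],[0,0,1]])
    n=cv2.undistortPoints(uv,K,np.array([k,0,0,0,0.]),).reshape(-1,2)
    W=np.eye(4);W[:3,:3]=d["R"];W[:3,3]=d["t"]; W=W@d["m"]
    r=np.c_[n,np.ones(len(n))]@W[:3,:3].T; s=(z-W[2,3])/r[:,2]
    return W[:3,3]+r*s[:,None]
E
python3 - <<'E'
from h import *
d=np.load("w1.npz"); c=d["c"]
cv2.imwrite("pics/w1z.png",cv2.resize(c[115:230,210:395],None,fx=4,fy=4,interpolation=cv2.INTER_CUBIC))
hsv=cv2.cvtColor(c,cv2.COLOR_BGR2HSV)
m=cv2.inRange(hsv,(5,150,120),(20,255,255)); m[:150]=0;m[195:]=0;m[:,:270]=0;m[:,325:]=0
y,x=np.nonzero(m); print("tab px",x.min(),x.max(),y.min(),y.max(),px2w([[x.mean(),y.mean()]],.054,d))
print(cv2.minAreaRect(np.c_[x,y].astype(np.float32)))
g=(c.min(axis=2)>165).astype(np.uint8); g[:,:228]=0; g[:,246:]=0; g[:150]=0;g[200:]=0
y,x=np.nonzero(g); print("lug px",x.min(),x.max(),y.min(),y.max(),px2w([[x.mean(),y.mean()]],.074,d))
E
```

```text
tab px 282 310 163 185 [[ 0.55108976 -0.15153686  0.054     ]]
((296.0, 174.0), (22.0, 28.0), 90.0)
lug px 234 239 160 193 [[ 0.48035819 -0.14995384  0.074     ]]
```

View pics/w1z.png

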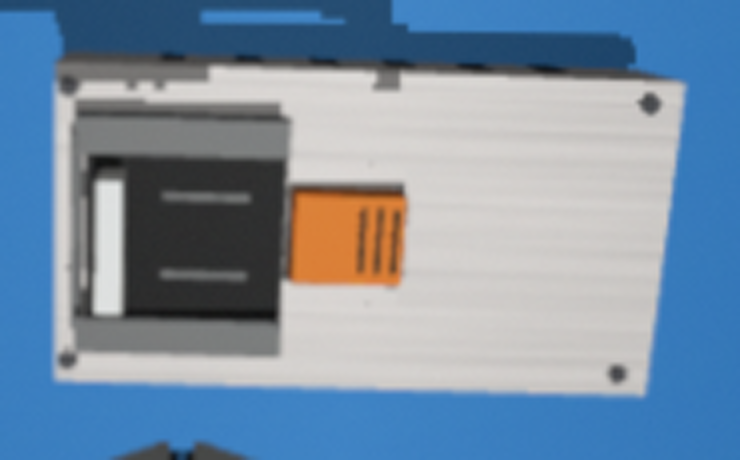

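Run:
```python
from h import *
d=np.load("w1.npz")
z=np.array([[57,72],[686,83],[645,396],[54,380]])/4+[209.6,114.6]
w=px2w(z,.045,d); print(np.round(w,4),w.mean(0)); 
for a,b in((0,1),(3,2)): v=w[b]-w[a]; print(np.linalg.norm(v),np.degrees(np.arctan2(v[1],v[0])))
v=w[0]-w[3];print(np.linalg.norm(v),np.degrees(np.arctan2(-v[0],v[1])))
# rails top front ends, tab corners
print(px2w(np.array([[289,120],[279,355]])/4+[209.6,114.6],.059,d))
q=px2w(np.array([[291,193],[406,196],[401,286],[289,281]])/4+[209.6,114.6],.054,d);print(q,q.mean(0))
print(px2w(np.array([[95,180],[124,180],[124,316],[93,316]])/4+[209.6,114.6],.074,d))
to([.552,-.152,.075],0)
```

```text
[[ 0.4644 -0.1029  0.045 ]
 [ 0.6542 -0.1058  0.045 ]
 [ 0.6512 -0.206   0.045 ]
 [ 0.4608 -0.1999  0.045 ]] [ 0.5576625  -0.15361892  0.045     ]
0.18977870320564297 -0.8563294677184562
0.19050690675985724 -1.8336488629052945
0.09700642695227026 -2.1566175562836705
[[ 0.53275478 -0.11561756  0.059     ]
 [ 0.53119    -0.18717455  0.059     ]]
[[ 0.53421793 -0.13802494  0.054     ]
 [ 0.56872344 -0.13893999  0.054     ]
 [ 0.56845832 -0.16678085  0.054     ]
 [ 0.53418491 -0.1651505   0.054     ]] [ 0.55139615 -0.15222407  0.054     ]
[[ 0.47712397 -0.13051542  0.074     ]
 [ 0.48529855 -0.13053957  0.074     ]
 [ 0.48474579 -0.17039578  0.074     ]
 [ 0.47574653 -0.17037572  0.074     ]]
shift mm [ 53.1 174.4   1.7]
turn deg [ 0.03 -0.44 -0.02]
```

Unit yaw is about -1.4°. The tab is at (0.5515,-0.1522) and the lug at (0.4807,-0.1505). Descending over the tab.

```bash
python3 -m creep '[[17,58,-1,0,0.5,0,255],[34,116,-2,0,1,0,255],[50,160,-3,0,1,0,255],[50,184,-3,0,1,0,255],[50,184,-3,0,1,0,255]]'
python3 - <<'E'
from h import *
print(T()[0],robot.get_obs()["ee_rot"],robot.get_obs()["wrist_force"]);to([.5515,-.1522,.044],np.radians(-1.4))
s=robot.snapshot("wrist"); cv2.imwrite("pics/w2.png",s["color"])
E
```

```text
time: 2.78
tool_pos: [0.5473, -0.1558, 0.0628]
ee_rot: [-1.569, 0.006, -0.025]
wrist_force: [0.2, 0.0, 0.6]
width: 0.0003
[ 0.54726624 -0.15584796  0.06276061] [-1.56903234  0.00572764 -0.02508643] [0.24606861 0.03400795 0.5681156 ]
shift mm [ 4.2 18.7  3.7]
turn deg [-0.1  -0.04 -0.33]
```

View pics/w2.png

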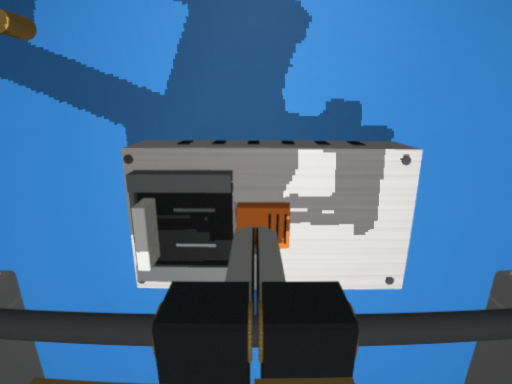

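The fingertips at (255,228) stand a few mm rear and right of the tab centre, around (263,225). I'll correct by +4 mm each way and press down.

```bash
python3 -m creep '[[4,0,4,0,0,0,255],[4,5,4,0,0,0,255],[4,10,4,0,0,0,255],[4,14,4,0,0,0,255],[4,18,4,0,0,0,255]]'
python3 -m creep '[[0,1,0,0,0,0,255],[0,1,0,0,0,0,255]]'
```

```text
time: 3.45
tool_pos: [0.5541, -0.1514, 0.0481]
ee_rot: [-1.571, -0.001, -0.023]
wrist_force: [-0.9, -0.3, 4.4]
width: 0.0009
time: 3.7
tool_pos: [0.5541, -0.1514, 0.0466]
ee_rot: [-1.571, -0.001, -0.023]
wrist_force: [-0.4, 0.5, 2.1]
width: 0.0003
```

```bash
python3 -m creep '[[0,1,0,0,0,0,255],[0,1.5,0,0,0,0,255],[0,1.5,0,0,0,0,255]]'
python3 -m creep '[[0,1,0,0,0,0,255],[0,1.5,0,0,0,0,255],[0,1.5,0,0,0,0,255]]'
```

```text
time: 4.08
tool_pos: [0.5541, -0.1514, 0.0451]
ee_rot: [-1.571, -0.001, -0.023]
wrist_force: [-0.5, -0.4, 2.2]
width: 0.0008
time: 4.45
tool_pos: [0.5541, -0.1514, 0.0442]
ee_rot: [-1.571, -0.001, -0.023]
wrist_force: [-1.1, 0.5, 6.4]
width: 0.0005
```

```bash
python3 -m creep '[[0,1,0,0,0,0,255],[0,1,0,0,0,0,255]]'
python3 -m creep '[[0,1,0,0,0,0,255],[0,1,0,0,0,0,255]]'
```

```text
time: 4.7
tool_pos: [0.5541, -0.1514, 0.0441]
ee_rot: [-1.571, -0.001, -0.023]
wrist_force: [-3.5, 1.7, 10.5]
width: 0.0007
time: 4.95
tool_pos: [0.5542, -0.1514, 0.044]
ee_rot: [-1.571, -0.001, -0.023]
wrist_force: [-3.6, 1.4, 14.0]
width: 0.0004
```

The tab has bottomed at z = 0.044. Lifting to check it.

```bash
python3 -m creep '[[0,-20,0,0,0,0,255],[-30,-60,0,0,0,0,255],[-70,-75,0,0,0,0,255],[-103,-80,2,0,0,0,255],[-103,-80,2,0,0,0,255]]'
python3 - <<'E'
from h import *
t,R=T(); print(t,robot.get_obs()["ee_rot"])
s=robot.snapshot("wrist"); cv2.imwrite("pics/w3.png",s["color"])
np.savez("w3.npz",t=t,R=R,m=s["mount"],f=[s["fx"],s["fy"],s["cx"],s["cy"],s["k1"]],c=s["color"])
for n in ("tab_a_top","cover_a_lug"):
    for d in robot.landmark_of(n,"wrist"): print(n,np.round(d["point"],4),round(d["p"],2))
to([.452,-.15,.058],np.radians(-1.4))
E
```

```text
time: 5.58
tool_pos: [0.4495, -0.1468, 0.1211]
ee_rot: [-1.571, 0.0, -0.024]
wrist_force: [0.3, -0.2, 0.0]
width: 0.0007
[ 0.44950651 -0.14684854  0.12114985] [-1.57097349e+00  3.02893075e-04 -2.38343608e-02]
tab_a_top [ 0.5513 -0.1579  0.0437] 0.86
cover_a_lug [ 0.4794 -0.1515  0.0661] 0.65
shift mm [ 0.7 62.7 -3. ]
turn deg [-0.02  0.09 -0.03]
```

View pics/w3.png

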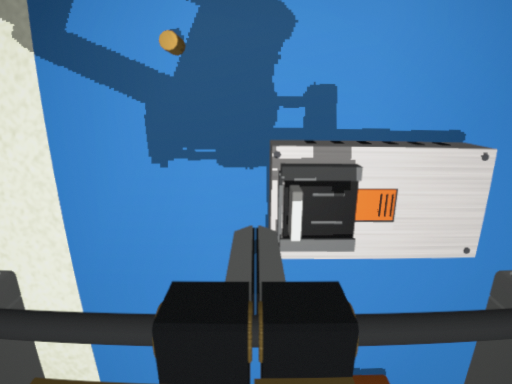

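The orange tab at (376,205) is now flush, without the raised side it showed before. The lug top spans about (291..302, 187..240). Next I'll descend behind the lug.

Run:
```python
from h import *
d=np.load("w3.npz");c=d["c"]
cv2.imwrite("pics/w3z.png",cv2.resize(c[135:265,230:420],None,fx=4,fy=4,interpolation=cv2.INTER_CUBIC))
```

```text
(no output)
```

View pics/w3z.png

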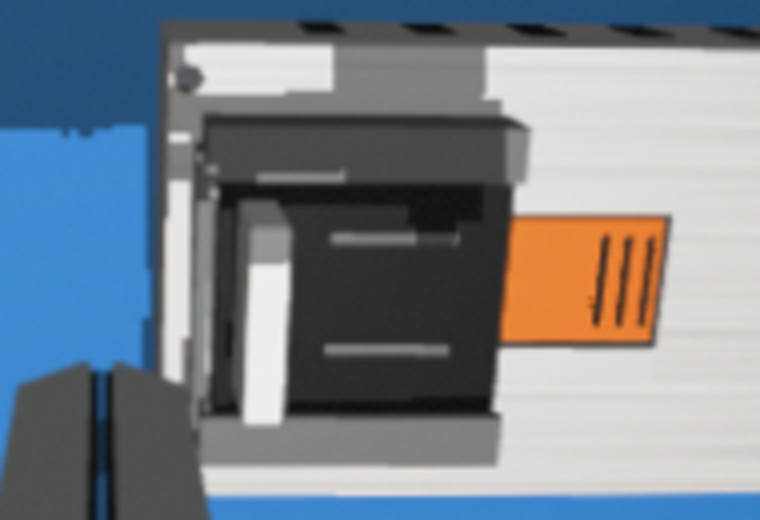

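```bash
python3 - <<'E'
from h import *
d=np.load("w3.npz")
w=px2w(np.array([[250,225],[292,232],[284,424],[243,424]])/4+[229.6,134.6],.074,d);print(w,w.mean(0))
w=px2w(np.array([[512,217],[670,217],[654,346],[500,344]])/4+[229.6,134.6],.044,d);print(w,w.mean(0))
E
python3 -m creep '[[0,20,-2,0,0,0,255],[0,40,-3,0,0,0,255],[0,56,-3,0,0,0,255],[0,63,-3,0,0,0,255],[0,63,-3,0,0,0,255]]'
```

```text
[[ 0.47698356 -0.12986804  0.074     ]
 [ 0.48479003 -0.13141139  0.074     ]
 [ 0.48391994 -0.17010887  0.074     ]
 [ 0.47595208 -0.16988121  0.074     ]] [ 0.4804114  -0.15031738  0.074     ]
[[ 0.53574102 -0.13792193  0.044     ]
 [ 0.56987305 -0.13875743  0.044     ]
 [ 0.56926262 -0.1679277   0.044     ]
 [ 0.53498902 -0.16641264  0.044     ]] [ 0.55246643 -0.15275492  0.044     ]
time: 6.35
tool_pos: [0.4509, -0.1499, 0.0579]
ee_rot: [-1.57, 0.001, -0.023]
wrist_force: [0.5, -0.3, 0.4]
width: 0.0003
```

```bash
python3 -m creep '[[5,0,0,0,0,0,255],[10,0,0,0,0,0,255],[14,0,0,0,0,0,255],[18,0,0,0,0,0,255],[22,0,0,0,0,0,255]]'
python3 - <<'E'
from h import *
s=robot.snapshot("wrist"); cv2.imwrite("pics/w4.png",s["color"])
E
```

```text
time: 6.98
tool_pos: [0.473, -0.1505, 0.0586]
ee_rot: [-1.571, 0.0, -0.023]
wrist_force: [-1.0, 0.6, 1.3]
width: 0.0003
```

View pics/w4.png

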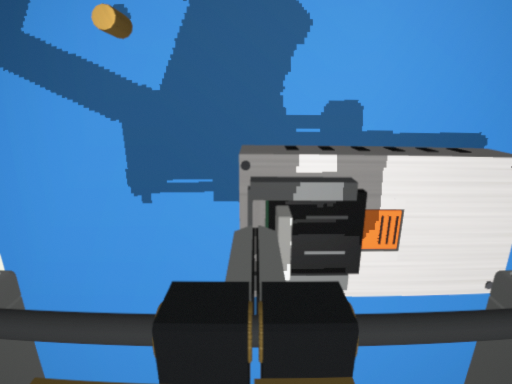

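The cover is moving, with its front edge at x 363 now past the rail ends at 356. The fingers are on the lug, so I'll carry on pushing.

```bash
python3 -m creep '[[5,0,0,0,0,0,255],[10,0,0,0,0,0,255],[15,0,0,0,0,0,255],[20,0,0,0,0,0,255],[25,0,0,0,0,0,255]]'
python3 -m creep '[[5,0,0,0,0,0,255],[10,0,0,0,0,0,255],[14,0,0,0,0,0,255],[18,0,0,0,0,0,255],[22,0,0,0,0,0,255]]'
python3 - <<'E'
from h import *
s=robot.snapshot("wrist"); cv2.imwrite("pics/w5.png",s["color"])
E
```

```text
time: 7.65
tool_pos: [0.4982, -0.1511, 0.0584]
ee_rot: [-1.571, 0.0, -0.023]
wrist_force: [-0.5, 0.3, -0.3]
width: 0.0004
time: 8.28
tool_pos: [0.5201, -0.1516, 0.0584]
ee_rot: [-1.571, -0.0, -0.023]
wrist_force: [-0.3, -0.3, -0.1]
width: 0.0002
```

View pics/w5.png

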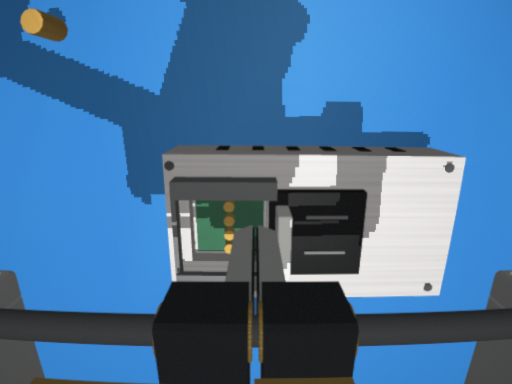

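The cover's rear edge, at about x 272, is nearly level with the rail ends at 277. I'll push about 18 mm more.

```bash
python3 -m creep '[[5,0,0,0,0,0,255],[10,0,0,0,0,0,255],[14,0,0,0,0,0,255],[17,0,0,0,0,0,255],[18,0,0,0,0,0,255]]'
python3 -m creep '[[0,0,0,0,0,0,255],[-8,0,0,0,0,0,255],[-16,-4,0,0,0,0,255],[-30,-50,0,0,0,0,255],[-50,-110,0,0,0,0,255]]'
python3 - <<'E'
from h import *
t,R=T(); print(t)
s=robot.snapshot("wrist"); cv2.imwrite("pics/w6.png",s["color"])
np.savez("w6.npz",t=t,R=R,m=s["mount"],f=[s["fx"],s["fy"],s["cx"],s["cy"],s["k1"]],c=s["color"])
for n in ("cover_a_lug","rails_a","cover_a"):
    for d in robot.landmark_of(n,"wrist"): print(n,np.round(d["point"],4),round(d["p"],2))
E
```

```text
time: 8.95
tool_pos: [0.538, -0.152, 0.0585]
ee_rot: [-1.571, 0.0, -0.023]
wrist_force: [-0.6, -0.3, 1.2]
width: 0.0004
time: 9.57
tool_pos: [0.4862, -0.1504, 0.1674]
ee_rot: [-1.569, 0.004, -0.023]
wrist_force: [0.0, -0.6, 0.1]
width: 0.0003
[ 0.48615733 -0.15035616  0.16740702]
cover_a_lug [ 0.5525 -0.1555  0.0652] 0.63
rails_a [ 0.5339 -0.1485  0.0586] 0.84
cover_a [ 0.5751 -0.1541  0.0425] 0.6
```

View pics/w6.png

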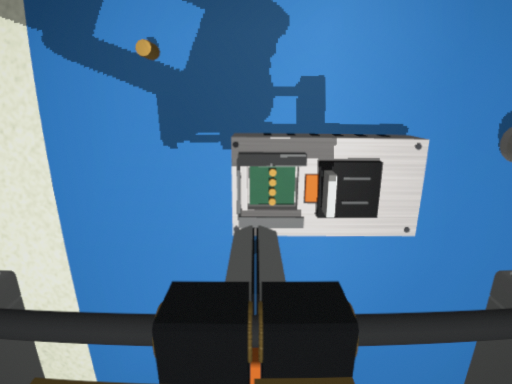

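The cover's rear edge, at x 317, is well clear of the rail ends at 304, and it lies flat on the unit. I'll do a final numeric check and hand in.

Run:
```python
from h import *
d=np.load("w6.npz")
print("plate edge corners",px2w([[381,161],[379,218],[317,217]],.053,d)); print("rail ends",px2w([[306,155],[303,224]],.059,d))
s=robot.snapshot("scene"); cv2.imwrite("pics/s6.png",s["color"][130:290,150:420].repeat(2,0).repeat(2,1))
```

```text
plate edge corners [[ 0.60496305 -0.12469421  0.053     ]
 [ 0.60779483 -0.18194504  0.053     ]
 [ 0.54572687 -0.17923465  0.053     ]]
rail ends [[ 0.53275402 -0.11669064  0.059     ]
 [ 0.53115681 -0.18388284  0.059     ]]
```

View pics/s6.png

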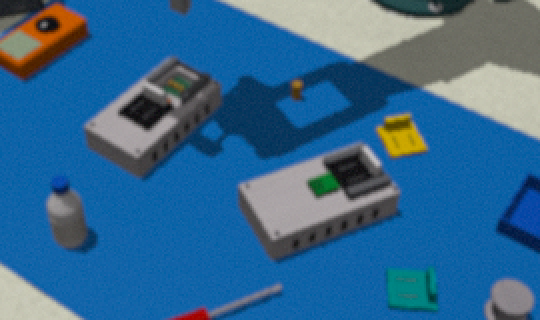

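The scene view shows the cover flat on the orange-tab unit at about (148,108), 13 mm clear of the rails. The green-tab unit at (320,195) and the loose things are untouched.

```bash
python3 -c "
from bench import robot
print(robot.close_job(), robot.get_obs()['time'])"
```

```text
the job is handed in; nothing more can be done
the job is handed in; nothing more can be done
```

The orange-tab unit's terminal compartment is open, and I handed the job in at about 10 s on the robot's clock.

- **Tab:** I pressed it with the shut fingers to a hard stop at about 44 mm above the bench, which is fully in. The highest force in the readings was 14 N. The next picture showed it flush.
- **Cover:** I pushed it forward by its lug about 74 mm. In the last pictures it lies flat on the same unit, its origin at about x = +18 mm in the unit's frame. Its rear edge is about 13 mm past the rail ends.
- **Everything else:** The fingers were withdrawn and touching nothing. The green-tab unit and the things on the bench look undisturbed.

No check failed or disagreed by more than a few mm. One thing I couldn't fully see at the end is the tab, because the cover now hides most of it.

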